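# Scrubber handle and stray clothespin into the lavadero organiser

## Robot

A 7-joint arm with a two-finger parallel gripper is mounted at the origin on the work surface. World frame = base frame: x ahead of the robot, y to its left, z up, the work surface at z = 0. Lengths are in m, angles in rad, forces in N, time in s.
With the tool pointing down it reaches from about 0.425 to 0.825 m from the base axis. Payload 3.6 kg.
Tool frame: the origin (TCP) lies where the fingers leave the gripper's body, on its centre line; the fingertips stand 73 mm ahead of it and the grasp point (between the pads) lies 54 mm ahead of it; x points along the fingers, y is the direction in which the jaws open and shut, and the axes are right-handed (so a half turn about x gives the same grasp; the last joint's range is limited). The gripper opens to 85 mm and grips with 20 to 120 N. Pads are 22 mm wide; open, the fingers measure 114 mm over their backs; the gripper's body (76 mm by 85 mm) begins 54 mm behind the grasp point. The pads swing forward as they close: fully open they stand 13 mm farther back than shut.
Start: joints at [-1.153, 0.615, -0.013, 1.423, 0.008, 1.103, -0.04], TCP at [0.279, 0.587, 0.304] pointing down, gripper open.
Joint ranges: [-3.12, 3.12], [-0.3, 2.06], [-1.34, 1.32], [0.26, 2.42], [-1.36, 4.5], [0.01, 1.98], [-2.84, 2.84]. Speed limits (rad/s): [2.79, 2.79, 3.14, 3.14, 3.14, 3.14, 3.14].

## Interface

Orientations are given as a unit quaternion [x, y, z, w].
In Python, from station import arm, snapshot, camera_info, ticket gives the robot as it stands. Calls block until the motion is done:
- arm.movep(position, orientation): joint-space move of the TCP to a pose.
- arm.line_to(position, velocity=0.15, ori=None): straight line of the TCP; ori=None keeps the orientation; velocity is the mean speed in m/s.
- arm.move_j(angles): joint-space move.
- arm.move_gripper(opening, effort=None): opening from 0.0 (shut) to 1.0 (fully open); effort is the grip in N (None keeps the last); returns when the fingers have stopped.
- arm.pause(seconds).
- arm.ik(position, orientation): joint angles nearest the present ones, or None.
- snapshot(name): name is "scene" or "top" or "wrist"; returns the picture (400x640x3 uint8, blue, green, red); there is no depth.
- camera_info(name): a dict with "fx", "fy", "cx", "cy" (pixels), "R" (3x3) and "t" (3): a world point X has camera coordinates R X + t; the wrist camera has in their place "T_tool_cam" (4x4, takes a point from camera to tool coordinates, whose origin is the TCP and whose axes are the tool frame's). Camera axes: x right, y down, z forward; pixel columns grow to the right and rows downward; lengths in m; the calibration is good to about 2 mm. A picture is of the moment at which its call begins: read the wrist's pose just before it. camera_info takes no time and is no camera call.
A pose or a line that the arm cannot do raises arm.MotionError and nothing moves.
- ticket.finish_job(): hands the job in, once; it reports no verdict.
Readings, each from a call of its own:
- arm.read_time(): time.
- arm.read_joint_positions(): joint angles.
- arm.read_dq(): joint speeds.
- arm.read_effort(): joint torques, N m.
- arm.read_tool_pos(): TCP position.
- arm.read_eef_rot(): TCP orientation.
- arm.read_ft_force(): force on the tool from outside, world axes, zero at the start.
- arm.read_wrist_torque(): the same for the moment, N m.
- arm.read_opening(): opening from 0.0 (shut) to 1.0 (fully open).
Only numpy, scipy, OpenCV 4.12 (cv2) and the standard library are available. Lean on these libraries where they do the work, as an engineer would, in place of code of your own. Each camera call takes 0.05 s, during which the arm holds its last target.

## Task

Tidy the rim of the lavadero: lay the steel pot scrubber handle flat in the long empty compartment on top of the white organiser, and lay the stray yellow clothespin, the one lying out on the rim, flat in the empty short compartment, lengthwise with that compartment. Leave both lying on the compartment floors, let go of.

Things in the scene. Friction and masses are not known exactly. Their poses are not given: they have to be found in the camera images.
- scrub_center (a point): Stainless steel pot scrubber handle lying loose on the rim (z=0), 164 mm long, about 0.13 kg: a flat-sided bar 20 mm wide, 14 mm high, 112 mm long, with a pad clamp 52 x 44 mm, 12 mm high, at one end. Point: on the bar, 7 mm above the underside; x along it to the clamp, y across, z up. It reaches 82 mm either way along x; the bar ends 29 mm ahead. Not the steel spoon or the wooden brush.
- pin_center (a point): The stray yellow plastic clothespin lying on its side by itself on the rim (z=0): 78 mm long, 14 mm high, 16 mm wide at the middle and jaws, 20 mm at the tail, 15 g. Point: its centre, 7 mm above the underside; x along it to the jaws, y across, z up. Three like it already lie in the organiser and stay there.
- long_bay (a point): Floor centre of the long compartment, 45 mm above the rim, on the side nearest the robot of the top of a white plastic organiser (fixed, 176 x 208 x 55 mm high, drawer shut and not used). It is 200 mm long along the point's y, 64 mm wide along x; z up; walls 10 mm high, 4 mm thick. Behind it is a row of three short compartments, crosswise to it.
- pin_bay (a point): Floor centre of the empty short compartment, at the robot's right-hand end of the row on the organiser, 45 mm above the rim: 100 mm long along the point's x, 64 mm wide along y; z up; walls 10 mm high, 4 mm thick. The middle compartment holds a bar of soap 22 mm high, the left one three clothespins.
There are look-alikes about, which are no part of the job. Leave any black or green look-alike of the part that bears pin_center alone. What is shaped like the part that bears scrub_center but blue is not meant.

How it is judged:
By the outcome, as a careful person would: the job done as asked, in the order asked, and still so for the second after the job is handed in, with the robot touching nothing.
It also fails if it takes over 64 s, if anything falls off the work surface, if the arm or the gripper's body presses on something with over 40 N, if the wrist force passes 120 N, or if a joint passes its speed limit or range.

## Working session

There is one attempt and no reset: what is moved stays moved. The work goes in short steps, each a Python script; the robot and the scene stay as the last script left them, time stands still between calls to the robot, and variables do not carry over. Pictures are saved under pics/ and viewed, and the job is handed in when it is done.

```bash
ls; mkdir -p pics
python3 - <<'E'
from station import arm, snapshot, camera_info
import cv2
print(arm.read_time())
for n in ("scene","top","wrist"):
    cv2.imwrite(f"pics/{n}0.png",snapshot(n)); 
    print(n,camera_info(n))
print(arm.read_tool_pos(),arm.read_eef_rot(),arm.read_time())
E
```

```text
pics
0.0
scene {'fx': 519.6817519173039, 'fy': 519.6817519173039, 'cx': 325.30507172732223, 'cy': 198.27599124597978, 'R': array([[ 0.7459331 ,  0.66601201,  0.00343747],
       [ 0.47774894, -0.53146825, -0.699498  ],
       [-0.46404716,  0.52342096, -0.71462629]]), 't': array([-0.35200485, -0.24395046,  1.80855966])}
top {'fx': 397.53369040682105, 'fy': 397.53369040682105, 'cx': 316.7559360197801, 'cy': 194.5439224331845, 'R': array([[-0.00338859, -0.99998149, -0.00505385],
       [-0.97520161,  0.00442293, -0.22127416],
       [ 0.22129242,  0.00417872, -0.97519855]]), 't': array([-0.03745663,  0.5239456 ,  1.04009341])}
wrist {'fx': 279.2276441643981, 'fy': 279.2276441643981, 'cx': 315.64155526864374, 'cy': 197.463724448636, 'T_tool_cam': array([[ 5.43767571e-04, -3.19402040e-01,  9.47619144e-01,
        -6.92224958e-02],
       [ 9.99999727e-01, -3.00024397e-04, -6.74950302e-04,
         4.03309856e-04],
       [ 4.99889365e-04,  9.47619252e-01,  3.19401790e-01,
        -8.12286080e-02],
       [ 0.00000000e+00,  0.00000000e+00,  0.00000000e+00,
         1.00000000e+00]])}
[0.27887165 0.58666601 0.30300839] [ 0.15490014  0.68991921 -0.15625569  0.68963873] 0.15
```

View pics/top0.png

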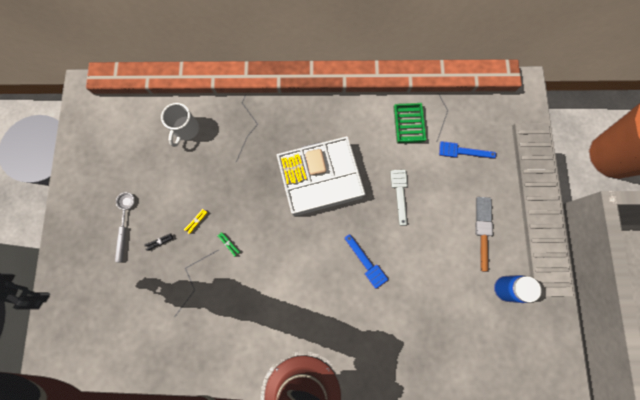

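View pics/scene0.png

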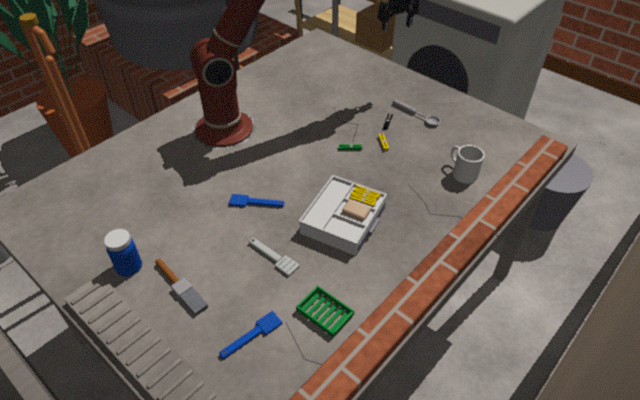

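View pics/wrist0.png

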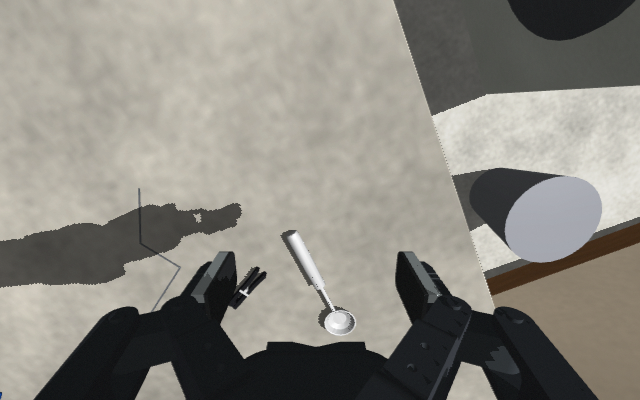

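The scrubber candidates in the top view are the steel/grey bar with clamp (400,197), the blue ones (366,262) and (467,151), the spoon (123,225) and the wooden brush (484,233). I choose (400,197). The pin candidates are yellow (197,221), black (160,241), green (229,244) and the organiser's three (293,170). I choose (197,221). Next I'll check close crops.

```bash
cat > h.py <<'E'
import numpy as np, cv2
from station import arm, snapshot, camera_info
from scipy.spatial.transform import Rotation as Ro
def ray_fixed(n,uv,z):
    c=camera_info(n); R,t=c['R'],c['t']
    uv=np.atleast_2d(np.asarray(uv,float))
    d=np.c_[(uv[:,0]-c['cx'])/c['fx'],(uv[:,1]-c['cy'])/c['fy'],np.ones(len(uv))]@R
    o=-R.T@t
    return o+d*((z-o[2])/d[:,2])[:,None]
def proj(n,X):
    c=camera_info(n); p=np.atleast_2d(X)@c['R'].T+c['t']
    return np.c_[p[:,0]/p[:,2]*c['fx']+c['cx'],p[:,1]/p[:,2]*c['fy']+c['cy']]
def ray_wrist(uv,z,pos,q):
    c=camera_info('wrist'); T=c['T_tool_cam']; Rt=Ro.from_quat(q).as_matrix()
    uv=np.atleast_2d(np.asarray(uv,float))
    d=np.c_[(uv[:,0]-c['cx'])/c['fx'],(uv[:,1]-c['cy'])/c['fy'],np.ones(len(uv))]
    d=d@(Rt@T[:3,:3]).T; o=np.asarray(pos)+Rt@T[:3,3]
    return o+d*((z-o[2])/d[:,2])[:,None]
def down(yaw):
    # tool x down, tool y (jaw dir) at angle yaw in world xy
    x=np.array([0,0,-1.]); y=np.array([np.cos(yaw),np.sin(yaw),0]); z=np.cross(x,y)
    return Ro.from_matrix(np.c_[x,y,z]).as_quat()
E
python3 - <<'E'
import cv2,numpy as np
t=cv2.imread('pics/top0.png');s=cv2.imread('pics/scene0.png')
r=lambda i,x,y,w,h,k:cv2.resize(i[y:y+h,x:x+w],None,fx=k,fy=k,interpolation=cv2.INTER_CUBIC)
a=r(t,270,130,150,110,5); b=r(t,140,190,110,75,5)
cv2.imwrite('pics/c1.png',a)
c=r(s,300,170,90,85,4); d=r(s,235,225,75,60,4); e=r(t,140,190,110,75,4)
W=np.zeros((600,800,3),np.uint8)
W[:340,:360]=c;W[:240,400:700]=d;W[:300-0,0:0]=0;W[260:560,360:800]=e
cv2.imwrite('pics/c2.png',W)
E
```

```text
(no output)
```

View pics/c1.png

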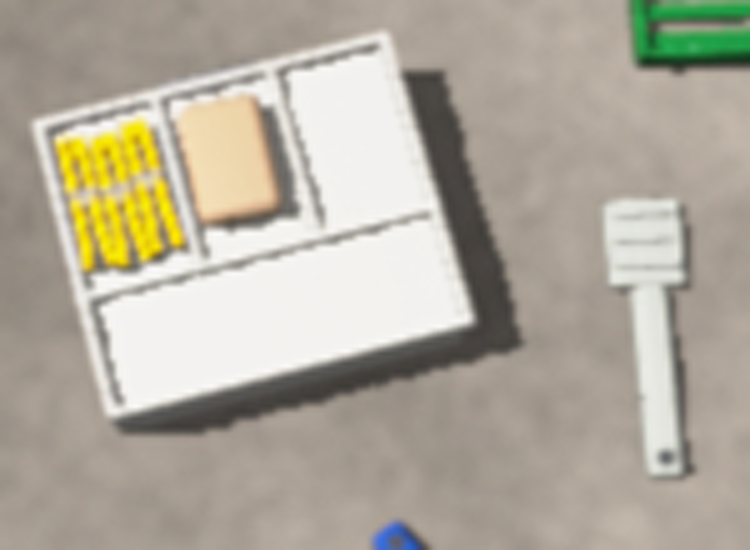

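View pics/c2.png

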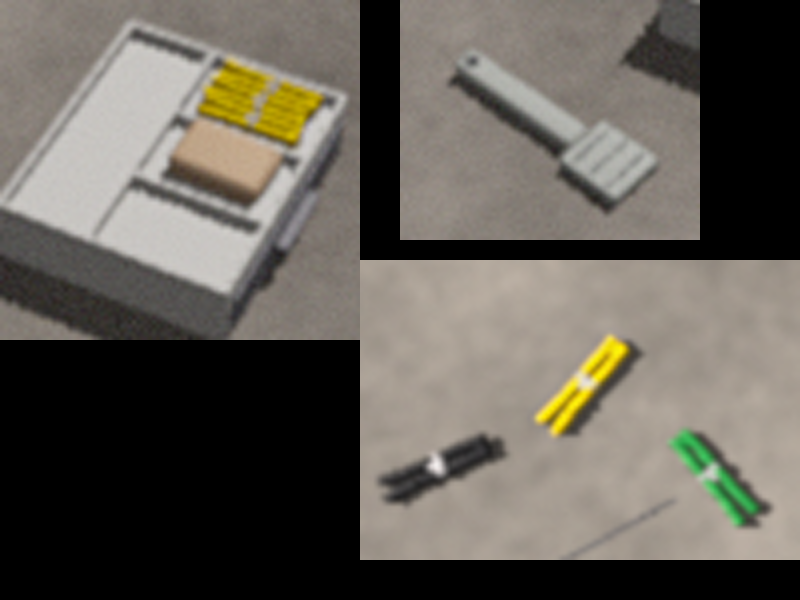

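```bash
cat > m.py <<'E'
from h import *
t=cv2.imread('pics/top0.png');s=cv2.imread('pics/scene0.png')
def big(mask,roi):
    m=np.zeros_like(mask);x,y,w,h=roi;m[y:y+h,x:x+w]=mask[y:y+h,x:x+w]
    cs,_=cv2.findContours(m,cv2.RETR_EXTERNAL,cv2.CHAIN_APPROX_NONE)
    return max(cs,key=cv2.contourArea),m
def rect(n,c,z):
    P=ray_fixed(n,c.reshape(-1,2),z)[:,:2]
    r=cv2.minAreaRect((P*1000).astype(np.float32)); return r
for n,im,rs,rp,ro in(("top",t,(382,160,38,72),(180,200,36,40),(265,130,110,92)),("scene",s,(240,230,66,52),(370,125,25,30),(290,165,105,90))):
    hsv=cv2.cvtColor(im,cv2.COLOR_BGR2HSV)
    thr=(175 if n=="top" else 150)
    w=((hsv[...,1]<28)&(hsv[...,2]>thr)).astype(np.uint8)*255
    c,m=big(w,rs); print(n,'scrub',cv2.contourArea(c),rect(n,c,.013))
    b=cv2.boxPoints(rect(n,c,.013));print(b)
    yl=((hsv[...,0]>20)&(hsv[...,0]<35)&(hsv[...,1]>120)).astype(np.uint8)*255
    yl=cv2.morphologyEx(yl,cv2.MORPH_CLOSE,np.ones((5,5)))
    c2,m2=big(yl,rp); print(n,'pin',rect(n,c2,.010)); 
    w2=((hsv[...,1]<28)&(hsv[...,2]>thr+(10 if n=='top' else 20))).astype(np.uint8)*255
    w2=cv2.morphologyEx(w2,cv2.MORPH_CLOSE,np.ones((9,9)))
    c3,m3=big(w2,ro); print(n,'org',rect(n,c3,.055));print(cv2.boxPoints(rect(n,c3,.055)))
    v=im.copy();cv2.drawContours(v,[c,c2,c3],-1,(255,0,255),1);cv2.imwrite(f'pics/m_{n}.png',v[100:300])
E
python3 m.py
```

```text
top scrub 460.5 ((528.593505859375, -275.26708984375), (162.36239624023438, 45.32535934448242), 0.43205758929252625)
[[ 447.2437  -253.21722]
 [ 447.5855  -298.54132]
 [ 609.9433  -297.31696]
 [ 609.6015  -251.99286]]
top pin ((458.8224792480469, 305.6458435058594), (23.507089614868164, 80.21046447753906), 49.41078567504883)
top org ((585.5967407226562, -47.818504333496094), (179.31640625, 212.3672637939453), 14.50293254852295)
[[ 472.204      32.528503]
 [ 525.387    -173.07164 ]
 [ 698.9895   -128.16551 ]
 [ 645.80646    77.43463 ]]
scene scrub 363.0 ((528.2902221679688, -282.12164306640625), (163.35427856445312, 41.577640533447266), 2.9465770721435547)
[[ 445.6524  -265.55893]
 [ 447.78973 -307.08157]
 [ 610.92804 -298.68436]
 [ 608.7907  -257.1617 ]]
scene pin ((462.08099365234375, 302.39178466796875), (21.980392456054688, 89.35014343261719), 50.696712493896484)
scene org ((584.95263671875, -50.54002380371094), (175.89918518066406, 207.08670043945312), 14.624204635620117)
[[ 473.70993    27.443438]
 [ 525.9948   -172.93419 ]
 [ 696.1953   -128.52348 ]
 [ 643.91046    71.85414 ]]
```

Run:
```python
from h import *
np.set_printoptions(precision=3,suppress=True)
q0=arm.read_joint_positions()
for y in (90,-90): print('pick',y,arm.ik([.528,-.277,.25],down(np.radians(y))),arm.ik([.54,-.277,.077],down(np.radians(y))))
for y in (14.5,194.5): print('place',y,arm.ik([.535,-.062,.13],down(np.radians(y))))
for y in (-41,139): print('pin',y,arm.ik([.46,.304,.077],down(np.radians(y))))
for y in (104.5,-75.5): print('pinbay',y,arm.ik([.635,-.106,.122],down(np.radians(y))))
```

```text
pick 90 [ 0.34   0.59   0.172  1.658 -0.121  0.904  2.129] [ 0.533  0.839 -0.157  1.74   0.214  0.579  1.818]
pick -90 [-0.098  0.779  0.991  1.672 -0.721  1.098 -0.461] [ 0.19   0.877  0.42   1.752 -0.558  0.634 -0.637]
place 14.5 [-0.043  0.69   0.182  1.924 -0.223  0.548  0.543]
place 194.5 [-0.545  0.999  1.13   1.939 -1.112  1.013 -1.76 ]
pin -41 [-0.806  0.805  0.289  1.912 -0.452  0.489 -0.913]
pin 139 [-0.465  0.797 -0.249  1.901  0.383  0.491  1.443]
pinbay 104.5 [ 0.233  0.815 -0.175  1.609  0.191  0.734  1.793]
pinbay -75.5 [-0.196  0.887  0.591  1.625 -0.627  0.827 -0.656]
```

View pics/m_top.png

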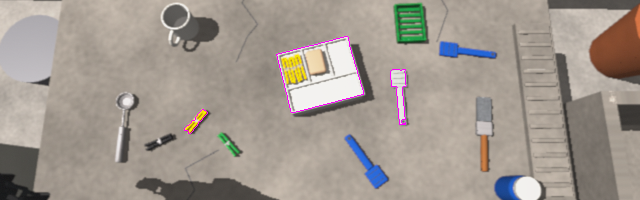

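View pics/m_scene.png

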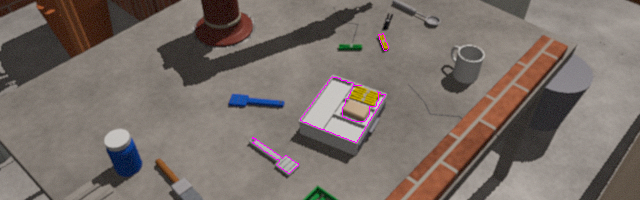

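Contours fit well on both views. Next is a wrist look at the organiser on the way, then at the scrubber.

Run:
```python
from h import *
import json
P={}
for n,p,y in (("org",[.50,-.06,.28],104.5),("scr",[.48,-.277,.26],90)):
    arm.movep(p,down(np.radians(y))); 
    if n=="scr": arm.move_gripper(0.5)
    pos,q=arm.read_tool_pos(),arm.read_eef_rot()
    cv2.imwrite(f'pics/w_{n}.png',snapshot('wrist')); P[n]=[list(map(float,pos)),list(map(float,q))]
    print(pos,arm.read_time(),arm.read_ft_force())
json.dump(P,open('P.json','w'))
```

```text
[ 0.50030965 -0.05902505  0.28003014] 2.6333 [ 0.43007252  0.33340363 -0.10162183]
[ 0.48014611 -0.27667001  0.26007989] 4.0583 [-0.05428085 -1.00739077 -0.27368341]
```

View pics/w_org.png

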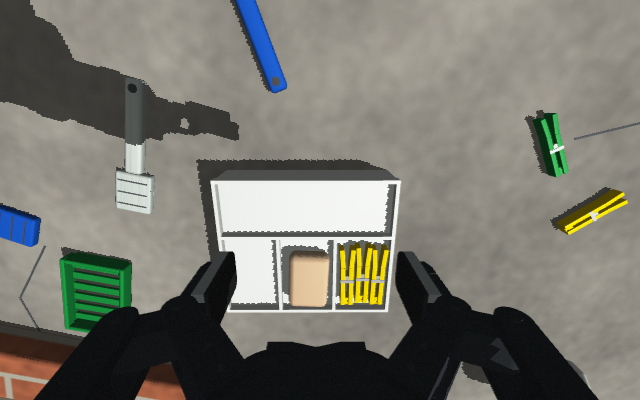

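View pics/w_scr.png

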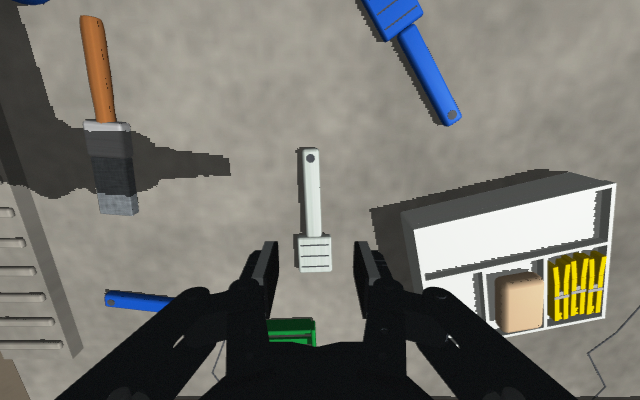

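Wrist views: organiser top corners are near (211,181),(400,181),(388,311),(229,311), with the right bay empty. The scrubber bar runs from (309,150) to (314,235), with the clamp at (314,254).

Run:
```python
from h import *
import json
np.set_printoptions(precision=4,suppress=True)
P=json.load(open('P.json'))
im=cv2.imread('pics/w_org.png')
C=ray_wrist([(211,181),(400.5,181),(388.5,311.5),(228.5,311.5)],.055,*P['org'])
print(C, C.mean(0))
for a,b in((0,1),(1,2),(2,3),(3,0)):
    d=C[b]-C[a]; print(np.linalg.norm(d),np.degrees(np.arctan2(d[1],d[0])))
im=cv2.imread('pics/w_scr.png');hsv=cv2.cvtColor(im,cv2.COLOR_BGR2HSV)
m=((hsv[...,1]<30)&(hsv[...,2]>185)).astype(np.uint8)*255
M=np.zeros_like(m);M[140:280,285:345]=m[140:280,285:345]
M=cv2.morphologyEx(M,cv2.MORPH_CLOSE,np.ones((5,5)))
cs,_=cv2.findContours(M,cv2.RETR_EXTERNAL,cv2.CHAIN_APPROX_NONE);c=max(cs,key=cv2.contourArea)
for r in range(145,276,10):
    x=np.where(M[r]>0)[0]
    if len(x): 
        Q=ray_wrist([(x[0],r),(x[-1]+1,r)],.014,*P['scr']); print(r,x[0],x[-1],Q[:,:2].ravel())
W=ray_wrist(c.reshape(-1,2),.014,*P['scr']);print(cv2.minAreaRect((W[:,:2]*1000).astype(np.float32)), W[:,0].min(),W[:,0].max())
```

```text
[[ 0.5282 -0.1698  0.055 ]
 [ 0.4762  0.0301  0.055 ]
 [ 0.6444  0.0753  0.055 ]
 [ 0.6963 -0.1244  0.055 ]] [ 0.5863 -0.0472  0.055 ]
0.20661635774958284 104.57240788338495
0.1741181638811169 15.038016019667692
0.20633451611225082 -75.41370829777186
0.17417067862489882 -164.86940308318879
155 304 318 [ 0.4544 -0.2901  0.4544 -0.2731]
165 305 318 [ 0.4659 -0.2891  0.4659 -0.2731]
175 305 319 [ 0.4777 -0.2893  0.4777 -0.2719]
185 306 319 [ 0.4898 -0.2883  0.4898 -0.2718]
195 306 319 [ 0.5021 -0.2884  0.5021 -0.2718]
205 307 320 [ 0.5148 -0.2873  0.5148 -0.2705]
215 307 320 [ 0.5277 -0.2874  0.5277 -0.2704]
225 308 320 [ 0.541  -0.2863  0.541  -0.2703]
235 309 320 [ 0.5547 -0.2852  0.5546 -0.2702]
245 299 330 [ 0.5686 -0.298   0.5686 -0.2575]
255 300 331 [ 0.583  -0.297   0.5829 -0.256 ]
265 300 331 [ 0.5977 -0.2972  0.5976 -0.2557]
((527.8860473632812, -278.6655578613281), (158.2045440673828, 40.86001968383789), 1.0115206241607666) 0.44877276473603 0.6066848431429264
```

Run:
```python
from h import *
np.set_printoptions(precision=3,suppress=True)
x,y=.539,-.2785
q=down(np.radians(92))
arm.movep([x,y,.15],q); arm.pause(.2); f0=np.array(arm.read_ft_force())
for z in (.095,.088,.083,.079,):
    arm.line_to([x,y,z],velocity=.08 if z>.09 else .03)
    f=np.array(arm.read_ft_force())-f0; print(z,f,arm.read_tool_pos()[2])
    if abs(f[2])>4: break
cv2.imwrite('pics/w_pre.png',snapshot('wrist'))
print(arm.read_time())
```

```text
0.095 [-0.661 -0.094  0.049] 0.09511332770541978
0.088 [-0.322 -0.113  0.225] 0.08791076179501536
0.083 [ 0.416 -0.594  0.667] 0.0827183094213706
0.079 [ 0.588 -0.317 -0.483] 0.07871817400537093
6.7
```

View pics/w_pre.png

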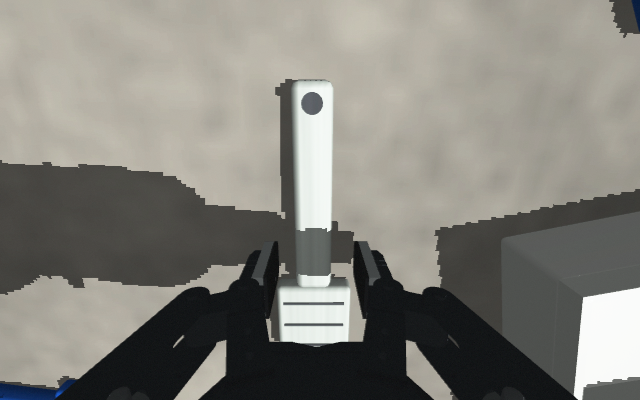

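Run:
```python
from h import *
np.set_printoptions(precision=4,suppress=True)
c=camera_info('wrist');Ti=np.linalg.inv(c['T_tool_cam'])
for p in ([.054,0,0],[.073,0,0],[.073,0,.011],[.073,0,-.011],[.065,.021,.011],[.065,.021,-.011]):
    k=Ti@np.r_[p,1]; print(p,k[:2]/k[2]*c['fx']+[c['cx'],c['cy']])
pos,q=arm.read_tool_pos(),arm.read_eef_rot();print(pos)
print(ray_wrist([(312,82),(313,280),(314,343),(300,270),(331,270),(293,100),(333,100)],.014,pos,q)[:,:2])
```

```text
[0.054, 0, 0] [315.9109 270.9955]
[0.073, 0, 0] [315.9097 252.2191]
[0.073, 0, 0.011] [315.9133 268.7785]
[0.073, 0, -0.011] [315.9059 234.92  ]
[0.065, 0.021, 0.011] [353.363  276.7859]
[0.065, 0.021, -0.011] [355.113  241.5821]
[ 0.539  -0.2785  0.0789]
[[ 0.4489 -0.2833]
 [ 0.552  -0.2796]
 [ 0.5973 -0.2776]
 [ 0.5458 -0.2871]
 [ 0.5452 -0.2699]
 [ 0.4567 -0.2917]
 [ 0.4561 -0.2736]]
```

Run:
```python
from h import *
np.set_printoptions(precision=3,suppress=True)
x,y=.536,-.2790
f0=np.array(arm.read_ft_force())
arm.line_to([x,y,.083],velocity=.05)
arm.move_gripper(.30); arm.pause(.1)
f0=np.array(arm.read_ft_force())
for z in (.080,.078,.0765):
    arm.line_to([x,y,z],velocity=.03); arm.pause(.1)
    f=np.array(arm.read_ft_force())-f0; print(z,f,arm.read_tool_pos()[2],arm.read_opening())
    if abs(f[2])>3: break
cv2.imwrite('pics/w_pre2.png',snapshot('wrist'))
print(arm.read_time())
```

```text
0.08 [ 1.415 -1.32   0.149] 0.07986902354160888 0.29966627871666457
0.078 [ 1.508 -0.902  0.04 ] 0.07796632694472783 0.3011629983279055
0.0765 [ 1.178 -0.877 -0.576] 0.0764914016518671 0.299077994134746
8.4583
```

View pics/w_pre2.png

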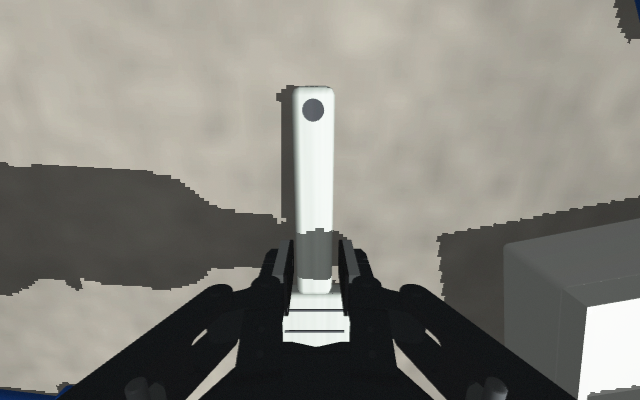

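Run:
```python
from h import *
np.set_printoptions(precision=3,suppress=True)
f0=np.array(arm.read_ft_force())
arm.move_gripper(0.0,effort=60); arm.pause(.2)
print('closed',arm.read_opening(),np.array(arm.read_ft_force())-f0)
p=arm.read_tool_pos()
arm.line_to([p[0],p[1],.19],velocity=.1); arm.pause(.2)
print(arm.read_opening(),arm.read_ft_force(),arm.read_wrist_torque())
cv2.imwrite('pics/w_lift.png',snapshot('wrist'));cv2.imwrite('pics/s_lift.png',cv2.resize(snapshot('scene')[170:320,180:420],None,fx=3,fy=3))
print(arm.read_time())
```

```text
closed 0.2171301743175966 [-0.241 -0.549  3.571]
0.2127970279818975 [ 0.217 -0.159 -1.534] [-0.029  0.017  0.031]
10.4583
```

View pics/w_lift.png

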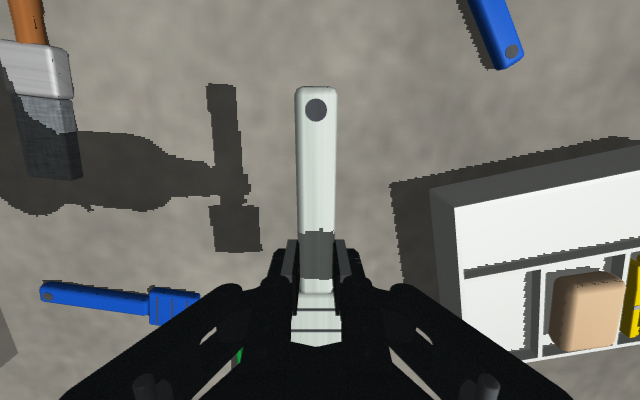

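View pics/s_lift.png

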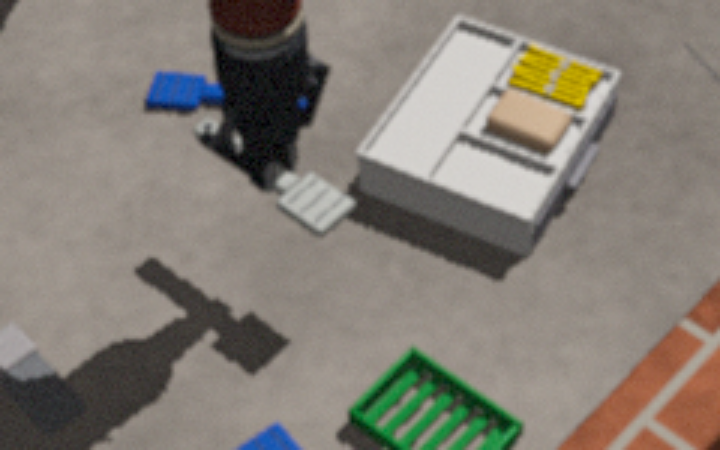

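Run:
```python
from h import *
np.set_printoptions(precision=3,suppress=True)
x,y=.537,-.066
arm.movep([x,y,.19],down(np.radians(14.7))); arm.pause(.3)
pos,q=arm.read_tool_pos(),arm.read_eef_rot();print(pos,arm.read_opening())
cv2.imwrite('pics/w_above.png',snapshot('wrist'));cv2.imwrite('pics/t_above.png',cv2.resize(snapshot('top')[120:230,250:400],None,fx=5,fy=5))
f0=np.array(arm.read_ft_force())
for z in (.135,.127,.124,.1225):
    arm.line_to([x,y,z],velocity=.08 if z>.13 else .03); arm.pause(.1)
    f=np.array(arm.read_ft_force())-f0; print(z,f,arm.read_tool_pos()[2])
    if abs(f[2])>4: break
cv2.imwrite('pics/w_low.png',snapshot('wrist'))
print(arm.read_time())
```

```text
[ 0.537 -0.067  0.19 ] 0.21151330594353882
0.135 [0.195 0.255 0.339] 0.13556672531933772
0.127 [ 0.184  0.392 -0.086] 0.12698749519768399
0.124 [0.216 1.159 0.275] 0.123972453515553
0.1225 [ 1.15   0.642 -0.529] 0.1224968718337767
14.2917
```

View pics/w_above.png

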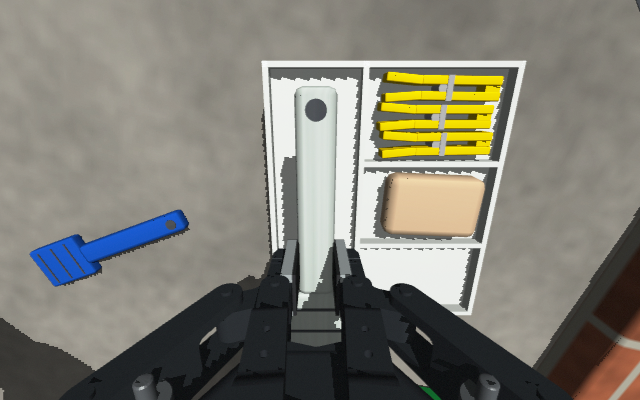

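View pics/w_low.png

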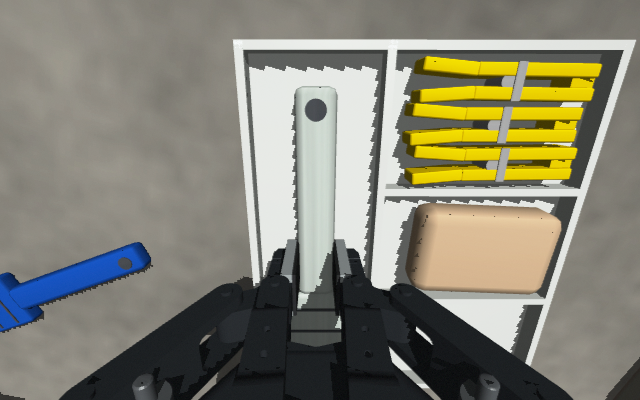

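Run:
```python
from h import *
np.set_printoptions(precision=3,suppress=True)
x,y=.537,-.066
f0=np.array(arm.read_ft_force())
for z in (.1215,.1208,.120):
    arm.line_to([x,y,z],velocity=.02); arm.pause(.1)
    f=np.array(arm.read_ft_force())-f0; print(z,f,arm.read_tool_pos()[2])
    if abs(f[2])>2.5: break
f0=np.array(arm.read_ft_force())
arm.move_gripper(.31); arm.pause(.2); print(arm.read_opening(),np.array(arm.read_ft_force())-f0)
arm.line_to([x,y,.14],velocity=.06)
arm.line_to([x,y,.24],velocity=.2)
p=arm.read_tool_pos(),arm.read_eef_rot();cv2.imwrite('pics/w_after.png',snapshot('wrist'))
arm.movep([.44,.26,.25],down(np.radians(139)));arm.move_gripper(.5)
cv2.imwrite('pics/t_after.png',cv2.resize(snapshot('top')[120:230,250:400],None,fx=5,fy=5))
p=arm.read_tool_pos(),arm.read_eef_rot();cv2.imwrite('pics/w_pin.png',snapshot('wrist'))
import json;json.dump([list(map(float,k)) for k in p],open('Ppin.json','w'))
print(p,arm.read_time())
```

```text
0.1215 [ 0.603 -1.369  3.466] 0.12184170588321896
0.3059852580517661 [ 1.02   0.159 -1.06 ]
(array([0.44, 0.26, 0.25]), array([-0.293,  0.644,  0.293,  0.644])) 17.9417
```

View pics/t_after.png

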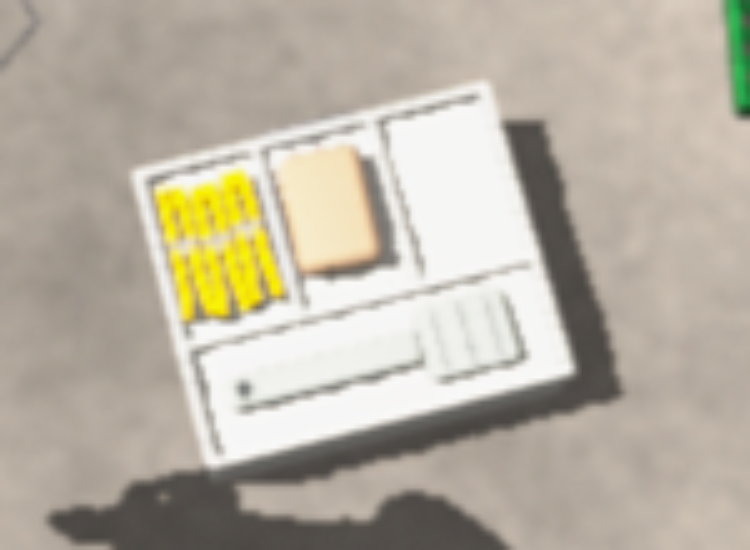

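View pics/w_pin.png

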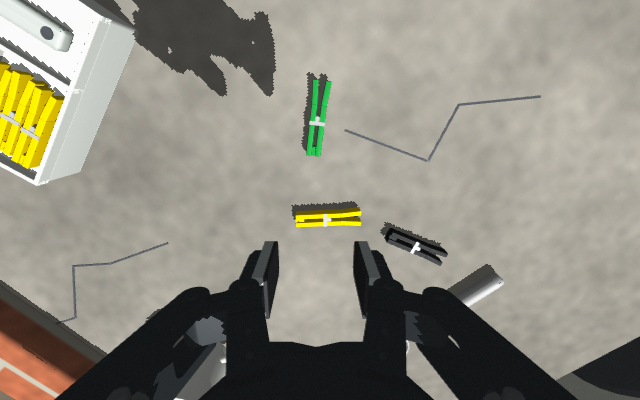

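View pics/w_after.png

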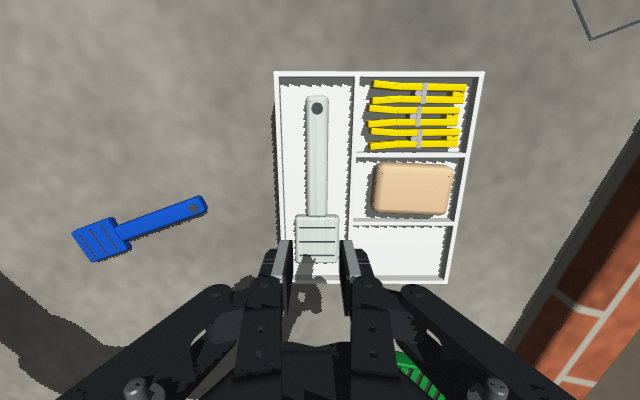

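The scrubber lies flat in the long bay. The pin is at wrist (328,216), clear of the green and black ones. Its length runs at about 139°, so the jaws must go along about 49°.

Run:
```python
from h import *
import json
np.set_printoptions(precision=4,suppress=True)
p,q=json.load(open('Ppin.json'))
im=cv2.imread('pics/w_pin.png');hsv=cv2.cvtColor(im,cv2.COLOR_BGR2HSV)
m=((hsv[...,0]>18)&(hsv[...,0]<35)&(hsv[...,1]>120)&(hsv[...,2]>100)).astype(np.uint8)*255
m[:,:280]=0;m[:190]=0;m[240:]=0
m=cv2.morphologyEx(m,cv2.MORPH_CLOSE,np.ones((9,9)))
cs,_=cv2.findContours(m,cv2.RETR_EXTERNAL,cv2.CHAIN_APPROX_NONE);c=max(cs,key=cv2.contourArea)
print(cv2.boundingRect(c))
W=ray_wrist(c.reshape(-1,2),.011,p,q)[:,:2]
r=cv2.minAreaRect((W*1000).astype(np.float32));print(r)
print('clip',ray_wrist([(326,220)],.014,p,q), 'left end',ray_wrist([(296,221),(360,216)],.011,p,q))
for y in (49,229): print(arm.ik([.46,.304,.077],down(np.radians(y))))
for y in (104.7,-75.3): print(arm.ik([.636,-.105,.122],down(np.radians(y))))
cv2.imwrite('pics/pinc.png',cv2.resize(im[180:260,280:460],None,fx=4,fy=4,interpolation=cv2.INTER_CUBIC))
```

```text
(295, 207, 66, 20)
((460.8442077636719, 303.18023681640625), (23.23370933532715, 77.90779876708984), 50.3917350769043)
clip [[0.4641 0.3041 0.014 ]] left end [[0.4928 0.2825 0.011 ]
 [0.431  0.3278 0.011 ]]
[-0.8068  0.8049  0.2903  1.9119 -0.4546  0.4892  0.6599]
[-0.2609  0.8606 -0.5859  1.8942  0.7876  0.633   2.6469]
[ 0.0497  0.8145  0.1391  1.6135 -0.1528  0.7243  2.0876]
[-0.4146  1.1114  1.13    1.6294 -1.0926  1.1508 -0.3079]
```

View pics/pinc.png

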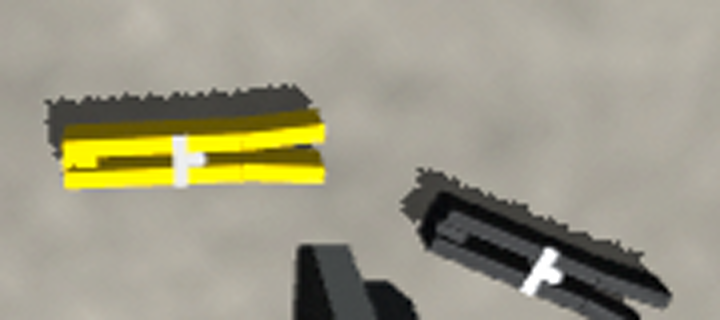

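Run:
```python
from h import *
np.set_printoptions(precision=4,suppress=True)
x,y=.462,.304
arm.movep([x,y,.15],down(np.radians(49.8)));arm.move_gripper(.38);arm.pause(.2)
arm.line_to([x,y,.10],velocity=.08)
p,q=arm.read_tool_pos(),arm.read_eef_rot();cv2.imwrite('pics/w_pin2.png',snapshot('wrist'))
print(p,arm.read_time())
```

```text
[0.4623 0.304  0.1001] 20.3583
```

View pics/w_pin2.png

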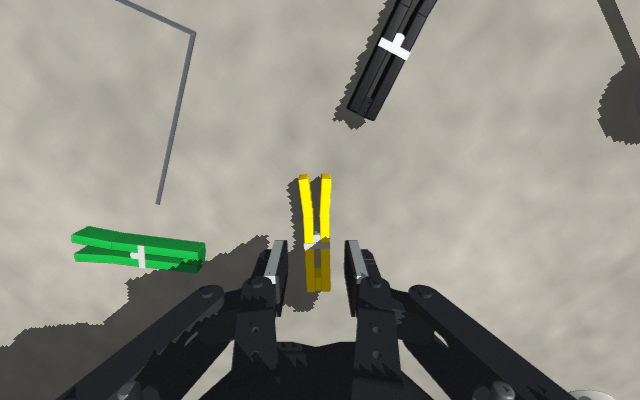

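Run:
```python
from h import *
np.set_printoptions(precision=4,suppress=True)
p,q=arm.read_tool_pos(),arm.read_eef_rot()
R=Ro.from_quat(q).as_matrix()
W=ray_wrist([(315,175),(318,291)],.012,p,q); print((W-p)@R)
off=((W-p)@R).mean(0)[2]; print(off)
d=R[:,2]*off; x,y=p[0]+d[0],p[1]+d[1]
arm.move_gripper(.33)
f0=np.array(arm.read_ft_force())
for z in (.085,.080,.0765):
    arm.line_to([x,y,z],velocity=.05); arm.pause(.05)
    f=np.array(arm.read_ft_force())-f0; print(z,f,arm.read_tool_pos())
    if abs(f[2])>3: break
arm.move_gripper(0.0,effort=30); arm.pause(.2)
print('closed',arm.read_opening(),np.array(arm.read_ft_force())-f0)
arm.line_to([x,y,.19],velocity=.12); arm.pause(.1)
print(arm.read_opening(),arm.read_time())
cv2.imwrite('pics/w_pin3.png',snapshot('wrist'))
```

```text
[[ 0.0884  0.0001 -0.042 ]
 [ 0.0884  0.0021  0.0381]]
-0.0019392361597794783
0.085 [ 1.1518 -0.8996  0.7988] [0.4609 0.3053 0.0847]
0.08 [ 1.0817 -0.7046  0.6007] [0.4608 0.3053 0.0799]
0.0765 [ 1.0831 -1.0362  0.382 ] [0.4608 0.3053 0.0764]
closed 0.1816322699389023 [1.5544 0.0218 1.8731]
0.1753914357896476 23.3333
```

View pics/w_pin3.png

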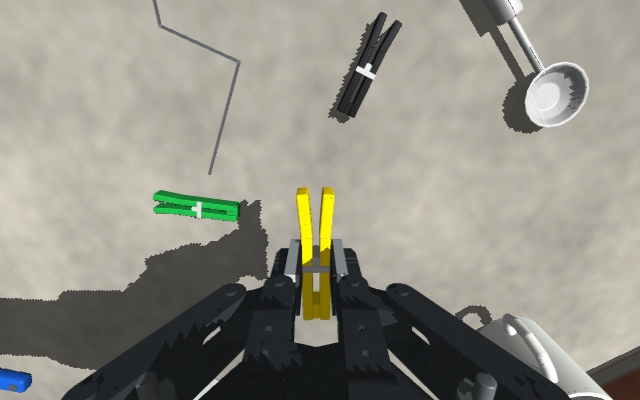

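Run:
```python
from h import *
np.set_printoptions(precision=3,suppress=True)
x,y=.6362,-.1052
arm.movep([x,y,.22],down(np.radians(104.7))); arm.pause(.3)
p,q=arm.read_tool_pos(),arm.read_eef_rot();print(p,arm.read_opening())
arm.line_to([x,y,.15],velocity=.12);arm.pause(.1)
cv2.imwrite('pics/w_pb.png',snapshot('wrist'));cv2.imwrite('pics/s_pb.png',cv2.resize(snapshot('scene')[150:270,280:420],None,fx=5,fy=5))
print(arm.read_time(),arm.read_tool_pos())
```

```text
[ 0.636 -0.104  0.22 ] 0.17582996191355782
26.2583 [ 0.637 -0.105  0.151]
```

View pics/w_pb.png

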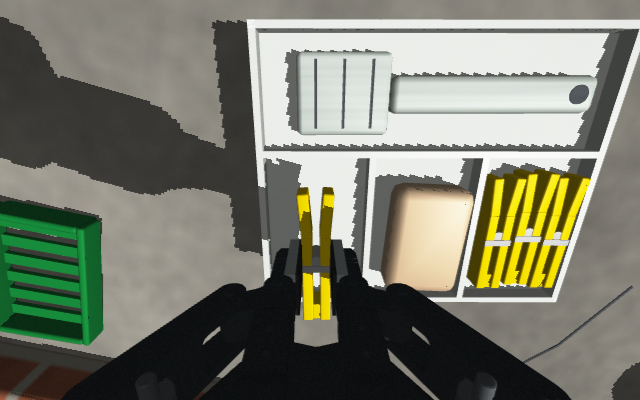

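View pics/s_pb.png

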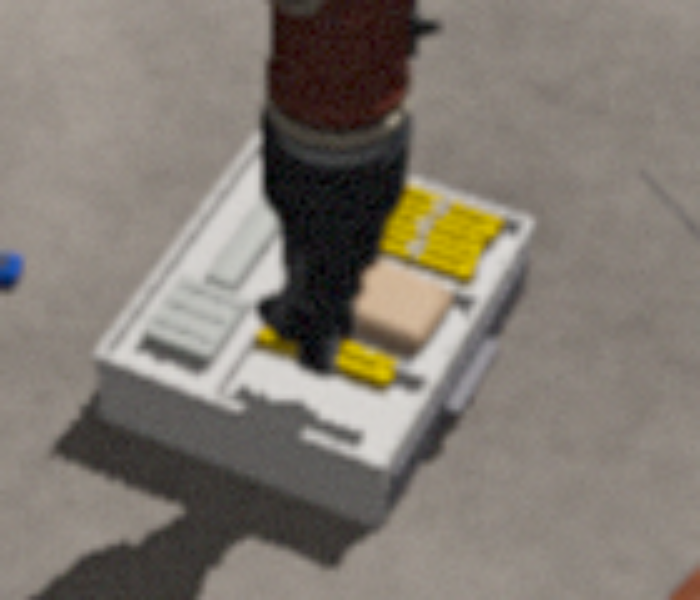

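Run:
```python
from h import *
np.set_printoptions(precision=3,suppress=True)
x,y=.6362,-.1052
f0=np.array(arm.read_ft_force())
for z in (.128,.125,.1232,.122,.1212):
    arm.line_to([x,y,z],velocity=.06 if z>.126 else .03); arm.pause(.1)
    f=np.array(arm.read_ft_force())-f0; print(z,f,arm.read_tool_pos())
    if abs(f[2])>2.5: break
cv2.imwrite('pics/w_pb2.png',snapshot('wrist'))
arm.move_gripper(.28); arm.pause(.2); print(arm.read_opening(),np.array(arm.read_ft_force())-f0)
arm.line_to([x,y,.14],velocity=.06)
arm.line_to([x,y,.24],velocity=.2)
cv2.imwrite('pics/w_fin.png',snapshot('wrist'))
arm.movep([.45,.28,.3],down(np.radians(104.7))); arm.pause(.3)
for n,s in (('top',np.s_[120:230,250:400]),('scene',np.s_[150:270,280:420])):
    im=snapshot(n);cv2.imwrite(f'pics/{n}_f.png',im);cv2.imwrite(f'pics/{n}_fin.png',cv2.resize(im[s],None,fx=5,fy=5,interpolation=cv2.INTER_CUBIC))
print(arm.read_time())
```

```text
0.128 [ 0.377  0.119 -0.703] [ 0.636 -0.105  0.128]
0.125 [0.434 0.484 0.746] [ 0.636 -0.105  0.125]
0.1232 [0.301 0.054 0.989] [ 0.636 -0.105  0.123]
0.122 [0.234 0.877 0.682] [ 0.636 -0.105  0.122]
0.1212 [0.168 0.625 4.412] [ 0.636 -0.105  0.122]
0.28089504980921204 [-0.223  0.279 -0.423]
31.9417
```

View pics/w_fin.png

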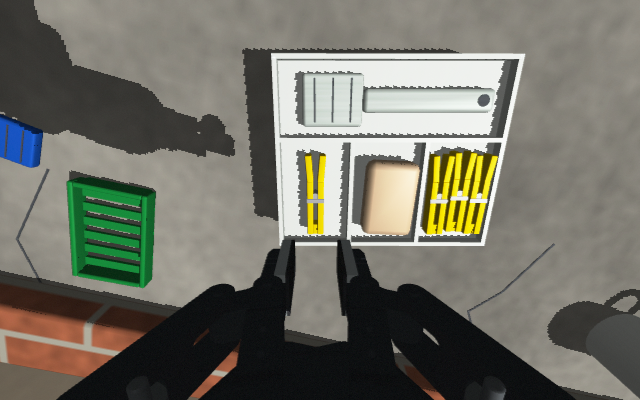

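View pics/top_fin.png

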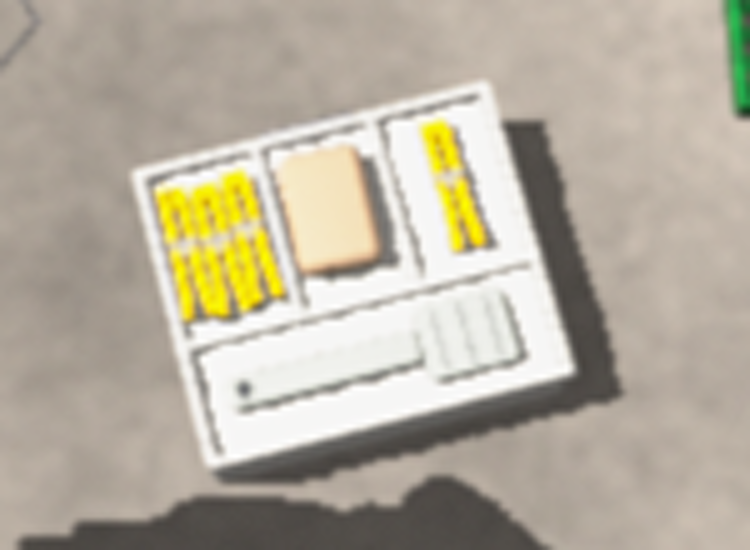

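View pics/scene_fin.png

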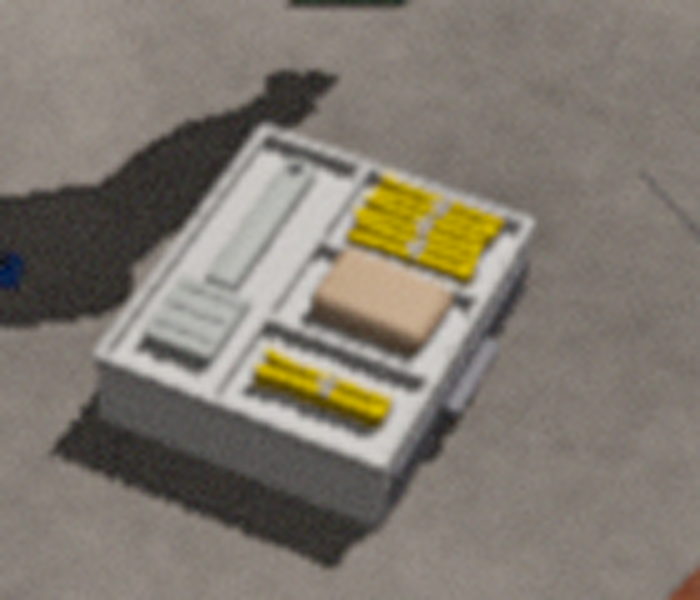

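Both parts lie flat inside their compartments, lengthwise and clear of the walls, and nothing else has moved.

Run:
```python
from station import ticket,arm
print(ticket.finish_job(),arm.read_time())
```

```text
the job is handed in; nothing more can be done
the job is handed in; nothing more can be done
```

The job is done and handed in, in the order you asked, after about 32 s on the robot's clock. I laid the steel scrubber handle flat in the long compartment first. Then I laid the stray yellow clothespin flat and lengthwise in the empty right-hand short compartment.

- **Final checks:** the last top, scene and wrist pictures show both items on the compartment floors, clear of the walls and let go of. The soap, the three stored clothespins and the organiser have not moved. The arm was retracted and touching nothing. The force readings I took before and after moves changed by less than 5 N.
- **Disagreements:** the camera views differed by a few millimetres on positions (up to 7 mm across the scrubber). I settled these with close wrist views before each grasp. I also first lined the gripper up a quarter turn wrong for the clothespin, and corrected that before reaching down.

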